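# Roll a soft-covered roller up its ramp and stop it at the pointer

## Task

The rubber-covered roller is parked in the low bay of its inspection ramp (whose deck height is re-clamped for every job), against the high end wall. Pick up the wooden rolling board by its rib, lay its flat sole on top of the roller while it is still in the bay, and roll the roller under the board up the ramp until its axle stops exactly beside the pointer on the side rail; then lift off and put the board back down flat on the bench, leaving the roller there at rest. The cover is soft: press lightly, never with more than 20 N, never touch the roller with the gripper or lift it, and leave the other tools alone.

Things in the scene. Friction and masses are not known exactly. Their poses are not given: they have to be found in the camera images.
- ramp: Inspection ramp 270x150 mm, fixed. Origin: centre of underside; x uphill along the rolling direction, z up. By x: end wall -135 to -120, 80 mm tall; bay floor height 10; slope 1:7; level top from x=14 to a low stop at 123. Height of the level top clamped anywhere from 14 to 22 mm, not measured (slope starts at x=-70 to -14). Side rails |y| 57-75, top 36. A roller let go on the slope runs back, on the level stays.
- roller: Black rubber-covered cylinder, diameter 90, length 110 mm, 0.45-0.75 kg, with 8 mm axle stubs. Origin: its centre; y along the axle, parallel to the ramp's y; x, z turn as it rolls. Starts in the bay, almost touching the end wall. Under the board it rolls without slip, half as far as the board moves. Friction about 0.6: pressed under about 3 N it slips back on the slope; 1 mm too low means 10 N or more.
- pointer: Brass pointed pin, tip up, on a small dark saddle fixed on the ramp's +y side rail, somewhere beside the level top. Origin: underside of the saddle under the pin, on the rail's top; tip 31 mm above, about level with the axle of a roller on the level top. Axes parallel to the ramp's. The roller is on the mark when its centre has x=0 in this frame.
- board: Loose wooden rolling board, 0.25 kg, sole down on the bench: plank 160x60x14 mm, across its middle an upright grip rib 24 mm thick (along x), 56 mm long (along y), from z=14 to 54 mm. Origin: centre of the flat sole; x along the plank, z up. Take the rib from above, fingers closing along the board's x.
- pliers: Bystander, loose on the bench: orange-handled pliers, 56x171x15 mm. Origin at its underside. Not to be disturbed.
- caliper: Bystander, loose on the bench: vernier calliper, 60x230x14 mm. Origin at its underside. Not to be disturbed.
- dish: Bystander, loose on the bench: round steel parts dish, 112 mm across, 29 mm high. Origin at its underside. Not to be disturbed.
Mind the look-alikes: they are no part of the job. Several things look just like the board: the one meant starts farthest to the robot's right. Of the things that look like the roller, the larger one is meant.

How it is judged:
By the outcome, as a careful person would: the job done as asked, in the order asked, and still so for the second after the job is handed in, with the robot touching nothing.
It also fails if it takes over 72 s, if anything falls off the work surface, if the arm or the gripper's body presses on something with over 40 N, if the wrist force passes 120 N, or if a joint passes its speed limit or range.

## Robot

A 6-joint arm with a two-finger parallel gripper is mounted at the origin on a cart in front of the work surface, level with it; the furniture and walls round the work are solid. World frame = base frame: x ahead of the robot, y to its left, z up, the work surface at z = 0. Lengths are in mm, angles in degrees, forces in N, time in s.
With the tool pointing down it reaches from about 350 to 850 mm from the base axis. Payload 8.1 kg.
Tool frame: the origin (TCP) lies between the finger pads; the fingertips stand 22 mm ahead of it and the grasp point (between the pads) lies 3 mm ahead of it; z points along the fingers, y is the line along which they close (so a half turn about z gives the same grasp; the last joint's range is limited). The gripper opens to 85 mm and grips with 20 to 120 N. Pads are 22 mm wide; open, the fingers measure 114 mm over their backs; the gripper's body (76 mm by 85 mm) begins 54 mm behind the grasp point. The pads swing forward as they close: fully open they stand 13 mm farther back than shut.
Start: joints at [60.539, 7.471, 85.268, -0, 87.261, -4.893], TCP at [249.448, 545.693, 253.292] pointing down, gripper open.
Joint ranges: [-169.43, 169.43], [-51.17, 129.36], [1.28, 143.12], [-76.62, 256.62], [0, 156.53], [-152.29, 152.29]. Speed limits (degrees/s): [136.94, 136.94, 159.86, 180, 180, 180].

## Interface

Orientations are given as [roll, pitch, yaw] about the fixed x, y, z axes, in that order (R = Rz(yaw) Ry(pitch) Rx(roll)).
In Python, from bench import r, vision gives the robot as it stands.
- The arm moves only by the tool step_arm, never from a script. Its argument "targets" is a list that holds one entry, the list of rows, each a list of 6 numbers: the shift along the world's x, y, z in mm, then the turn, a rotation vector about the world's x, y, z in rad. In form: [[[x, y, z, rx, ry, rz], ...]]. A call has 1 to 12 rows; each row is the pose to reach, as a shift and turn from the pose commanded when the call began; what a row does not reach only later rows make up. A row lasts 1/12 s, in which the tool goes at most 41.7 mm and 7.16 degrees, less where a joint would pass 70% of its speed; a pose out of reach is approached as far as the arm can. A call with a gripper value outside its range is refused whole. "fingers" is the gripper's target within -1 to 1 (shut at 1, half-way at 0, fully open at -1), set as the call begins (left out, the last holds). The fingers move at their own pace and stop on an object; "newtons" is the grip in N (left out, the last holds). Time passes only in rows, so rows that repeat a pose let the fingers close. It gives the time, the measured TCP pose, the force, the opening and the grip force at its end, in the units of the state.
- r.sense(): the state, without advancing time (a new reading comes with each control period).
- vision.snapshot(name): name is "scene" or "top" or "wrist"; returns a dict with "img" (480x640x3 uint8, blue, green, red), "mtx" (3x3 intrinsics, pixels), "eye" and "attitude" of the camera in the world. Camera axes: x right, y up, looking along -z (the intrinsics and any distortion apply to the point x, -y, -z); pixel columns grow to the right and rows downward; lengths in mm; the calibration is good to about 2 mm. A picture is of the moment at which its call begins. There is no depth.
- r.hand_in(): hands the job in; it is judged then, once.
The state is a dict: "time": time; "joint_pos": joint angles; "qd": joint speeds; "joint_efforts": joint torques, N m; "tool_pos": TCP position; "tcp_rot": TCP orientation; "ft_force": force on the tool from outside, world axes, zero at the start; "wrist_torque": the same for the moment, N m; "finger_gap": finger opening in mm; "grip_force": force on a finger pad.
Only numpy, scipy, OpenCV 4.12 (cv2) and the standard library are available. Lean on these libraries where they do the work, as an engineer would, in place of code of your own. Each camera call takes 0.05 s, during which the arm holds its last target. There are 200 camera calls.

## Working session

There is one attempt and no reset: what is moved stays moved. The work goes in short steps, Python scripts to look and compute and a tool call to move; the robot and the scene stay as the last step left them, time stands still between calls to the robot, and variables do not carry over. Pictures are saved under pics/ and viewed, at most 11 in all, crops included, and the job is handed in when it is done.

Besides the shell and the picture viewer there is one more tool, called after "Request:" by a JSON object that holds its "name" and its "arguments". step_arm: Moves the arm, as the interface text tells. Its arguments: {"type":"object","properties":{"targets":{"type":"array"},"fingers":{"type":"number"},"newtons":{"type":"number"}},"required":["targets"]}

```bash
mkdir -p pics; ls
cat > h.py <<'E'
import numpy as np, cv2, json
from bench import r, vision
def snap(n,f):
    s=vision.snapshot(n); cv2.imwrite('pics/'+f+'.png',s['img'])
    d={k:np.array(s[k]).tolist() for k in s if k!='img'}; json.dump(d,open('pics/'+f+'.json','w')); return s
E
python3 - <<'E'
from h import *
for n in('scene','top','wrist'):
    s=snap(n,n+'0'); print(n,{k:s[k] for k in s if k!='img'})
print(r.sense())
E
```

```text
pics
scene {'mtx': array([[450.96194786,   0.        , 315.76010656],
       [  0.        , 450.96194786, 236.51980767],
       [  0.        ,   0.        ,   1.        ]]), 'eye': array([ 193.55538078, -486.15648138,  701.74722408]), 'attitude': array([ 42.13673701,   1.09489835, -34.44684732])}
top {'mtx': array([[603.77911805,   0.        , 316.92409094],
       [  0.        , 603.77911805, 237.79282383],
       [  0.        ,   0.        ,   1.        ]]), 'eye': array([ 217.31604342,   -7.15129813, 1546.49856179]), 'attitude': array([ 10.11699041,  -0.18871684, -89.33015536])}
wrist {'mtx': array([[375.88099346,   0.        , 320.450306  ],
       [  0.        , 375.88099346, 239.77488497],
       [  0.        ,   0.        ,   1.        ]]), 'eye': array([184.87418919, 575.17157507, 373.23928167]), 'attitude': array([-1.61507458e+01,  6.30737710e-02,  6.54027942e+01])}
{'time': 0.15, 'joint_pos': array([ 6.05395608e+01,  7.50644589e+00,  8.53173506e+01,  1.73595325e-03,
        8.72610777e+01, -4.89312652e+00]), 'qd': array([-0.02822063, -0.07998329, -0.24241514,  0.04327035,  0.11066713,
        0.01959193]), 'joint_efforts': array([ 8.74262460e-04, -5.70064509e+01, -5.01158273e+01, -2.60569414e-04,
        9.68607405e-03, -1.67107264e-04]), 'tool_pos': array([249.22804591, 545.34331896, 252.44902104]), 'tcp_rot': array([-1.79915583e+02, -8.96707407e-03,  1.55432596e+02]), 'ft_force': array([-0.70029313, -0.37374248, -0.00276818]), 'wrist_torque': array([-0.02821753,  0.00155763,  0.00815886]), 'grip_force': 0.0, 'finger_gap': 85.64970013039931}
```

View pics/top0.png

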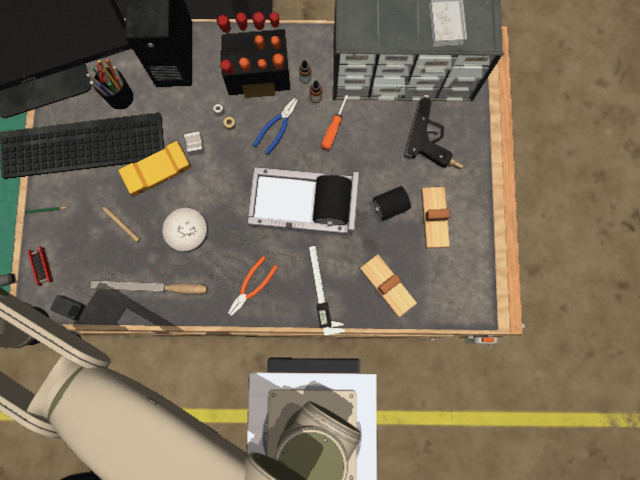

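View pics/scene0.png

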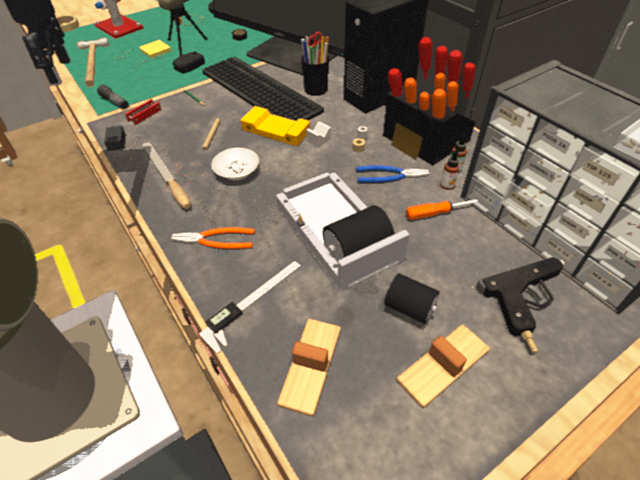

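The top view shows the target board at (435,217), the ramp at (303,200) with its wall on the right (uphill is world +y), and the pointer near (289,225). I'll zoom in next.

Run:
```python
import cv2,numpy as np
a=cv2.imread('pics/top0.png')[160:255,240:460]; b=cv2.imread('pics/scene0.png')[165:410,270:500]
a=cv2.resize(a,None,fx=3.6,fy=3.6,interpolation=cv2.INTER_CUBIC); cv2.imwrite('pics/topc.png',a)
b=cv2.resize(b,None,fx=2.4,fy=2.4,interpolation=cv2.INTER_CUBIC); cv2.imwrite('pics/scc.png',b);print(a.shape,b.shape)
```

```text
(342, 792, 3) (588, 552, 3)
```

View pics/topc.png

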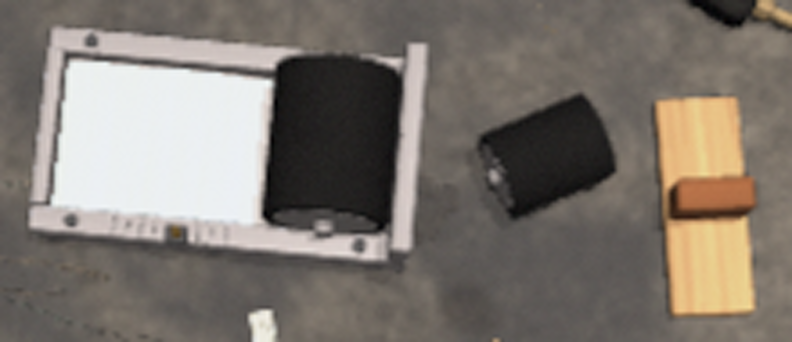

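View pics/scc.png

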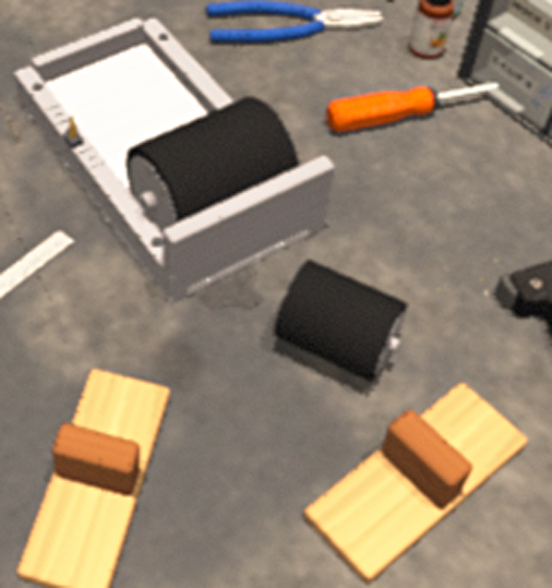

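The crop gives the board's plank corners and the ramp's rail and wall corners. The dark saddle is at crop (176,231).

```bash
cat >> h.py <<'E'
from scipy.spatial.transform import Rotation as Ro
def ray(d,p):
    m=np.array(d['mtx']); R=Ro.from_euler('xyz',d['attitude'],degrees=True).as_matrix()
    c=np.array([(p[0]-m[0,2])/m[0,0],-(p[1]-m[1,2])/m[1,1],-1]); return np.array(d['eye']),R@c
def at(d,p,z):
    e,v=ray(d,p); return e+v*(z-e[2])/v[2]
def proj(d,X):
    m=np.array(d['mtx']); R=Ro.from_euler('xyz',d['attitude'],degrees=True).as_matrix()
    c=R.T@(np.array(X)-np.array(d['eye'])); return np.array([m[0,2]-m[0,0]*c[0]/c[2], m[1,2]+m[1,1]*c[1]/c[2]])
def load(f): return json.load(open('pics/'+f+'.json'))
E
python3 - <<'E'
from h import *
np.set_printoptions(precision=1,suppress=True)
d=load('top0'); s=load('scene0')
T=lambda u,v,z: at(d,((u+.5)/3.6-.5+240,(v+.5)/3.6-.5+160),z)
S=lambda u,v,z: at(s,((u+.5)/2.4-.5+270,(v+.5)/2.4-.5+165),z)
B=np.array([T(*q,14) for q in((656,99),(740,97),(753,312),(672,313))])
print('boardT',B,B.mean(0)); 
B=np.array([S(*q,14) for q in((463,383),(527,440),(372,577),(305,513))]); print('boardS',B,B.mean(0))
print('railT',[T(*q,36) for q in((55,28),(30,230),(388,260))])
print('wallT',[T(*q,80) for q in((409,43),(427,44),(411,251),(392,249))])
print('wallS',[S(*q,80) for q in((328,156),(165,228))], 'rail far-left',S(15,72,36),S(150,18,36))
print('ptr T',T(176,231,40),'S base',S(74,138,40),'tip',S(71,119,67))
print('axle stub T',T(323,226,55), S(150,198,55))
w=load('wrist0'); 
print(r.sense()['tcp_rot'])
E
```

```text
boardT [[ 628.9 -282.2   14. ]
 [ 631.2 -343.4   14. ]
 [ 472.7 -348.7   14. ]
 [ 471.3 -290.7   14. ]] [ 551.  -316.3   14. ]
boardS [[ 626.3 -282.9   14. ]
 [ 628.7 -340.1   14. ]
 [ 473.8 -349.    14. ]
 [ 467.4 -292.3   14. ]] [ 549.1 -316.1   14. ]
railT [array([670.4, 154. ,  36. ]), array([521.7, 167.3,  36. ]), array([503.2, -86.4,  36. ])]
wallT [array([649.4, -98.4,  80. ]), array([ 648.9, -111. ,   80. ]), array([501.3, -99.9,  80. ]), array([502.6, -86.8,  80. ])]
wallS [array([650.3, -99.8,  80. ]), array([503.4, -84.6,  80. ])] rail far-left [522.6 169.5  36. ] [666.5 159.4  36. ]
ptr T [521.4  63.7  40. ] S base [518.8  65.3  40. ] tip [515.5  62.5  67. ]
axle stub T [523.2 -39.8  55. ] [524.3 -37.1  55. ]
[-179.9   -0.   155.4]
```

Board centre is about (550,-316) with x at 2.8°. The ramp's x axis is at about 85.7°, and the pointer is at world y of about 64. Moving to the board now.

Request:
{"name": "step_arm", "arguments": {"targets": [[[13,-36,0,0,0,-0.1],[27,-75,0,0,0,-0.2],[40,-114,0,0,0,-0.3],[53,-153,0,0,0,-0.4],[66,-191,0,0,0,-0.5],[80,-230,0,0,0,-0.6],[94,-269,0,0,0,-0.7],[107,-308,0,0,0,-0.8],[121,-347,0,0,0,-0.9],[135,-386,0,0,0,-1.0],[149,-425,0,0,0,-1.092],[162,-464,0,0,0,-1.092]]], "fingers": -1}}

```text
time: 1.15
tool_pos: [411.6, 79.7, 253.3]
tcp_rot: [180.0, -0.0, 92.5]
ft_force: [0.9, 0.4, -0.3]
finger_gap: 85.3
grip_force: 0.0
```

Request:
{"name": "step_arm", "arguments": {"targets": [[[13,-36,0,0,0,0],[26,-75,0,0,0,0],[40,-114,0,0,0,0],[54,-153,0,0,0,0],[67,-191,-10,0,0,0],[80,-230,-20,0,0,0],[94,-269,-30,0,0,0],[107,-308,-40,0,0,0],[121,-347,-50,0,0,0],[135,-386,-60,0,0,0],[138,-396,-70,0,0,0],[138,-398,-80,0,0,0]]]}}

```text
time: 2.15
tool_pos: [549.3, -319.6, 171.7]
tcp_rot: [-180.0, 0.0, 92.7]
ft_force: [0.4, -0.4, 0.5]
finger_gap: 85.2
grip_force: 0.0
```

Run:
```python
from h import *
s=snap('wrist','w1'); q=r.sense(); print(q['time'],q['tool_pos'],q['tcp_rot'],q['ft_force'],s['eye'],s['attitude'])
```

```text
2.2 [ 547.98567299 -317.34608997  169.04557461] [-1.79780114e+02 -1.57314986e-01  9.27273798e+01] [-1.54858638  1.35629238 -2.08564431] [ 546.10838937 -248.54437393  292.53889716] [-16.1691888    0.07628622   2.65696557]
```

View pics/w1.png

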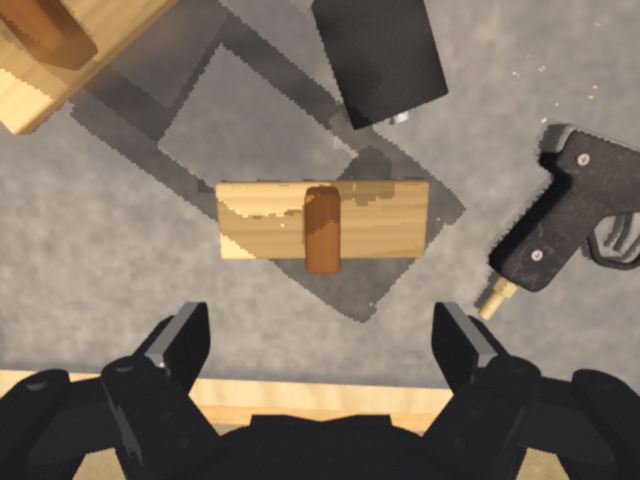

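The board is under the tool, with plank corners at (218,183), (428,181), (426,257), (223,258) and the rib top at (322,188)-(322,262).

Run:
```python
from h import *
np.set_printoptions(precision=1,suppress=True)
d=load('w1'); B=np.array([at(d,p,14) for p in((217.5,183),(428,181),(426,257),(222,258))])
print(B,B.mean(0)); e=B[1]-B[0]; f=B[2]-B[3]; print(np.degrees(np.arctan2(e[1],e[0])),np.degrees(np.arctan2(f[1],f[0])))
R=np.array([at(d,p,54) for p in((306,192),(339,192),(340,268),(306,268))]);print(R,R.mean(0))
q=r.sense();print(q['tool_pos'],q['tcp_rot'],q['ft_force'])
```

```text
[[ 471.4 -289.1   14. ]
 [ 626.7 -280.4   14. ]
 [ 632.5 -339.4   14. ]
 [ 473.2 -347.7   14. ]] [ 550.9 -314.2   14. ]
3.2095271181562492 2.9795252435756416
[[ 538.3 -286.4   54. ]
 [ 559.3 -285.4   54. ]
 [ 563.1 -336.9   54. ]
 [ 540.2 -337.9   54. ]] [ 550.2 -311.7   54. ]
[ 548.  -317.3  169. ] [-179.8   -0.2   92.7] [-1.5  1.4 -2.1]
```

Request:
{"name": "step_arm", "arguments": {"targets": [[[0.5,1,-20,0,0,0.005],[1,2,-50,0,0,0.005],[1,2,-80,0,0,0.005],[1,2,-105,0,0,0.005],[1,2,-120,0,0,0.005],[1,2,-128,0,0,0.005],[1,2,-128,0,0,0.005],[1,2,-128,0,0,0.005]]]}}

```text
time: 2.87
tool_pos: [550.7, -313.7, 46.0]
tcp_rot: [180.0, 0.0, 93.2]
ft_force: [0.2, -0.6, 0.4]
finger_gap: 85.2
grip_force: 0.0
```

Request:
{"name": "step_arm", "arguments": {"targets": [[[0,0,0,0,0,0],[0,0,0,0,0,0],[0,0,0,0,0,0],[0,0,0,0,0,0],[0,0,0,0,0,0],[0,0,0,0,0,0],[0,0,0,0,0,0],[0,0,0,0,0,0],[0,0,0,0,0,0],[0,0,0,0,0,0]]], "fingers": 1, "newtons": 80}}

```text
time: 3.7
tool_pos: [551.0, -314.7, 46.1]
tcp_rot: [179.9, 0.0, 93.1]
ft_force: [-0.1, 0.6, 6.3]
finger_gap: 23.1
grip_force: 79.6
```

Run:
```python
from h import *
q=r.sense(); print(q['time'],q['tool_pos'],q['tcp_rot'],q['ft_force'],q['wrist_torque'],q['finger_gap'],q['grip_force'])
```

```text
3.7 [ 550.95246007 -314.67392799   46.1236493 ] [1.79941336e+02 4.57733892e-02 9.31476129e+01] [-0.06086319  0.6321316   6.30376951] [ 0.07600968  0.05941314 -0.01407063] 23.08261919289554 79.56185460090637
```

Request:
{"name": "step_arm", "arguments": {"targets": [[[0,0,8,0,0,0],[0,0,25,0,0,0],[0,0,50,0,0,0],[0,0,80,0,0,0],[0,10,110,0,0,0.1],[2,30,130,0,0,0.22],[4,55,134,0,0,0.34],[7,82,134,0,0,0.46],[10,110,134,0,0,0.58],[13,140,134,0,0,0.7],[16,165,134,0,0,0.82],[19,190,134,0,0,0.94]]]}}

```text
time: 4.7
tool_pos: [568.8, -122.7, 178.9]
tcp_rot: [-180.0, -0.1, 147.4]
ft_force: [0.1, -0.7, -3.2]
finger_gap: 22.9
grip_force: 78.6
```

Request:
{"name": "step_arm", "arguments": {"targets": [[[2,25,0,0,0,0.12],[4,47,0,0,0,0.24],[6,63,0,0,0,0.36],[7,71,0,0,0,0.46],[8,75,0,0,0,0.499],[8,75,0,0,0,0.499],[8,75,0,0,0,0.499],[8,75,0,0,0,0.499]]]}}

```text
time: 5.37
tool_pos: [577.1, -49.7, 179.0]
tcp_rot: [-180.0, -0.0, 175.5]
ft_force: [-0.5, -1.0, -2.6]
finger_gap: 22.7
grip_force: 78.7
```

Run:
```python
from h import *
s=snap('wrist','w2'); q=r.sense(); print(q['time'],q['tool_pos'],q['tcp_rot'],q['ft_force'],q['wrist_torque'],s['eye'],s['attitude'])
```

```text
5.4167 [577.17957728 -49.79839689 179.10724679] [-1.79993658e+02 -3.18919412e-02  1.75487292e+02] [ 0.29240762 -0.54682059 -2.01520093] [-0.01032263  0.02527089 -0.04719799] [506.56347457 -43.83592363 299.99490397] [-1.61323889e+01 -4.18714750e-02  8.54581859e+01]
```

View pics/w2.png

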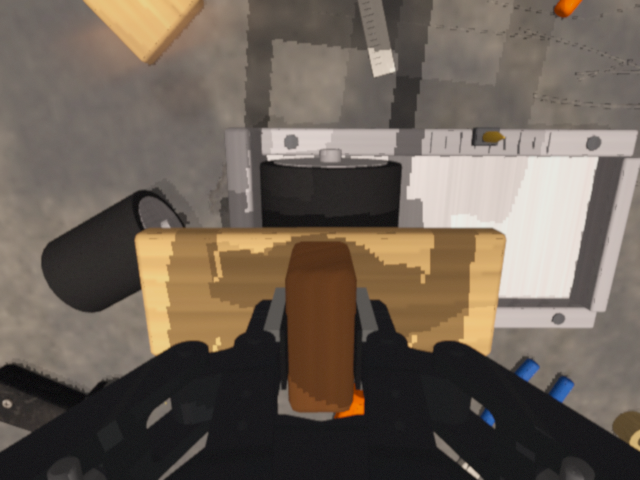

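The view shows the saddle around (487,137) with its pin leaning right in perspective, and the axle stub at (330,156). The board is parallel to the rail. I'll enlarge this area.

Run:
```python
import cv2,numpy as np
a=cv2.imread('pics/w2.png')
t=cv2.resize(a[115:190,300:400],None,fx=7.8,fy=4,interpolation=cv2.INTER_CUBIC)
u=cv2.resize(a[120:160,420:520],None,fx=7.8,fy=7.4,interpolation=cv2.INTER_CUBIC)
o=np.vstack([t,u]);cv2.imwrite('pics/w2c.png',o);print(o.shape)
```

```text
(596, 780, 3)
```

View pics/w2c.png

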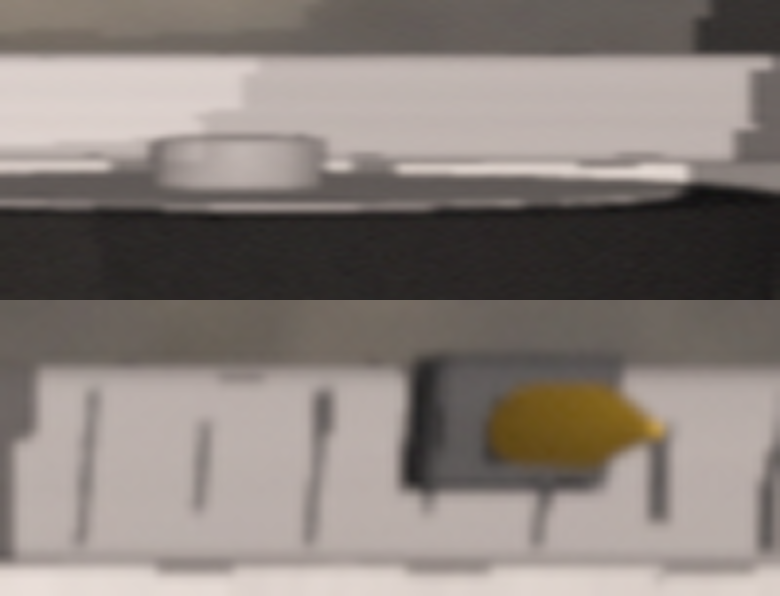

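Read off the crop: pin tip at pixel (505.1,137.6) at z=67, stub end at (330.4,156) at z=55.

Run:
```python
from h import *
np.set_printoptions(precision=1,suppress=True)
d=load('w2'); a=np.radians(85.46); e=np.array([np.cos(a),np.sin(a)]); n=np.array([-np.sin(a),np.cos(a)])
f=lambda p,z:(at(d,p,z)[:2]@e, at(d,p,z)[:2]@n)
tip=f((505.1,137.6),67); st=f((330.4,156),55); print('tip',tip,'stub',st,'travel',tip[0]-st[0])
print('saddle',f((487,128),41))
print('rail outer',f((300,129),36),f((620,129.5),36)); print('wall inner (rail top)',f((262,150),36),'wall outer top',f((228,140),80),f((246,140),80))
print('stop end outer corner',f((637,130),36))
print('roller sides z55',f((261,190),55),f((401,190),55))
print('plank corners',f((137,231),147),f((505,231),147)); q=r.sense(); t=q['tool_pos'][:2]; print('tcp',t@e,t@n,q['ft_force'],q['tool_pos'])
```

```text
tip (np.float64(107.07131693055948), np.float64(-512.2115729540815)) stub (np.float64(2.9194422547561985), np.float64(-523.7202864998565)) travel 104.15187467580327
saddle (np.float64(106.62333431757293), np.float64(-506.51026308834594))
rail outer (np.float64(-17.1851680664577), np.float64(-507.1153800364013)) (np.float64(198.5822890496138), np.float64(-507.44482776809986))
wall inner (rail top) (np.float64(-43.37747495798523), np.float64(-520.8890403688052)) wall outer top (np.float64(-55.742461152115254), np.float64(-513.3049204787338)) (np.float64(-45.56077579660723), np.float64(-513.3054073512933))
stop end outer corner (np.float64(210.12817450023158), np.float64(-507.7688103300765))
roller sides z55 (np.float64(-42.268354620321524), np.float64(-545.442516525041)) (np.float64(49.22218489494628), np.float64(-545.4555120264707))
plank corners (np.float64(-80.67168544165068), np.float64(-548.8354625090063)) (np.float64(74.21009727590828), np.float64(-548.8702612728993))
tcp -3.955463416567497 -579.3103650658893 [ 0.3 -0.5 -2. ] [577.2 -49.8 179.1]
```

Roller travel is 104.2 mm, so the board travel is 208 mm. I'll place the board centre 52 mm behind the roller and descend.

Request:
{"name": "step_arm", "arguments": {"targets": [[[-0.3,-15,0,0,0,0],[-0.6,-35,0,0,0,0],[-0.6,-45,-6,0,0,0],[-0.6,-45,-18,0,0,0],[-0.6,-45,-26,0,0,0],[-0.6,-45,-30,0,0,0],[-0.6,-45,-31.5,0,0,0],[-0.6,-45,-32,0,0,0],[-0.6,-45,-32,0,0,0],[-0.6,-45,-32,0,0,0]]]}}

```text
time: 6.25
tool_pos: [577.1, -93.9, 147.6]
tcp_rot: [-180.0, 0.0, 175.6]
ft_force: [0.2, 0.0, -3.1]
finger_gap: 22.6
grip_force: 78.8
```

Request:
{"name": "step_arm", "arguments": {"targets": [[[0,0,-0.2,0,0,0],[0,0,-0.4,0,0,0],[0,0,-0.6,0,0,0],[0,0,-0.6,0,0,0],[0,0,-0.6,0,0,0]]]}}

```text
time: 6.67
tool_pos: [576.9, -94.3, 146.7]
tcp_rot: [180.0, 0.0, 175.6]
ft_force: [-0.1, 0.4, -2.1]
finger_gap: 22.3
grip_force: 78.8
```

Request:
{"name": "step_arm", "arguments": {"targets": [[[0,0,-0.2,0,0,0],[0,0,-0.4,0,0,0],[0,0,-0.4,0,0,0],[0,0,-0.4,0,0,0]]]}}

```text
time: 7.0
tool_pos: [576.8, -94.3, 146.2]
tcp_rot: [-180.0, -0.0, 175.6]
ft_force: [0.1, -0.3, -2.9]
finger_gap: 23.1
grip_force: 78.8
```

Request:
{"name": "step_arm", "arguments": {"targets": [[[0,0,-0.2,0,0,0],[0,0,-0.4,0,0,0],[0,0,-0.4,0,0,0],[0,0,-0.4,0,0,0]]]}}

```text
time: 7.33
tool_pos: [576.9, -94.3, 146.1]
tcp_rot: [-180.0, 0.0, 175.6]
ft_force: [-0.9, 0.1, -0.3]
finger_gap: 22.9
grip_force: 79.2
```

Request:
{"name": "step_arm", "arguments": {"targets": [[[0,0,-0.2,0,0,0],[0,0,-0.3,0,0,0],[0,0,-0.3,0,0,0],[0,0,-0.3,0,0,0]]]}}

```text
time: 7.67
tool_pos: [577.0, -94.3, 146.0]
tcp_rot: [-180.0, 0.0, 175.6]
ft_force: [-2.5, -0.5, 3.7]
finger_gap: 22.9
grip_force: 79.6
```

Run:
```python
from h import *
q=r.sense(); print(q['tool_pos'],q['ft_force'],q['wrist_torque'])
```

```text
[576.98707425 -94.33397585 145.99714702] [-2.51148086 -0.5180755   3.70368023] [0.3228908  0.45700966 0.08971924]
```

Contact is made with a press of about 6 N (stiffness about 13 N/mm). I'll roll slowly and feel for the start of the slope.

Request:
{"name": "step_arm", "arguments": {"targets": [[[0.1,1.5,0,0,0,0],[0.3,4,0,0,0,0],[0.5,6,0,0,0,0],[0.6,8,0,0,0,0],[0.6,8,0,0,0,0]]]}}

```text
time: 8.08
tool_pos: [577.7, -85.7, 146.0]
tcp_rot: [180.0, 0.0, 175.6]
ft_force: [-2.1, 0.9, 5.6]
finger_gap: 23.0
grip_force: 79.9
```

Request:
{"name": "step_arm", "arguments": {"targets": [[[0.1,1.5,0,0,0,0],[0.3,4,0,0,0,0],[0.5,6,0,0,0,0],[0.5,6,0,0,0,0]]]}}

```text
time: 8.42
tool_pos: [578.2, -79.7, 146.0]
tcp_rot: [180.0, 0.0, 175.6]
ft_force: [-2.3, -0.2, 5.5]
finger_gap: 22.9
grip_force: 79.9
```

Still flat. Continuing.

Request:
{"name": "step_arm", "arguments": {"targets": [[[0.1,1.5,0,0,0,0],[0.3,4,0,0,0,0],[0.5,6.5,0,0,0,0],[0.6,8,0,0,0,0],[0.6,8,0,0,0,0]]]}}

```text
time: 8.83
tool_pos: [578.8, -71.8, 146.0]
tcp_rot: [180.0, 0.0, 175.6]
ft_force: [-1.9, 0.4, 6.0]
finger_gap: 22.6
grip_force: 79.9
```

Request:
{"name": "step_arm", "arguments": {"targets": [[[0.1,1.5,0.05,0,0,0],[0.3,4,0.1,0,0,0],[0.5,6.5,0.1,0,0,0],[0.6,8,0.1,0,0,0],[0.6,8,0.1,0,0,0]]]}}

```text
time: 9.25
tool_pos: [579.5, -63.7, 146.0]
tcp_rot: [180.0, 0.0, 175.6]
ft_force: [-1.2, 0.3, 5.0]
finger_gap: 22.5
grip_force: 79.8
```

Request:
{"name": "step_arm", "arguments": {"targets": [[[0.1,1.5,0,0,0,0],[0.3,4,0,0,0,0],[0.5,6.5,0,0,0,0],[0.6,8,0,0,0,0],[0.6,8,0,0,0,0]]]}}

```text
time: 9.67
tool_pos: [580.1, -55.7, 146.0]
tcp_rot: [180.0, 0.0, 175.6]
ft_force: [-1.1, 0.4, 5.1]
finger_gap: 23.0
grip_force: 79.8
```

Request:
{"name": "step_arm", "arguments": {"targets": [[[0.1,1.5,0,0,0,0],[0.3,4,0,0,0,0],[0.5,6.5,0,0,0,0],[0.6,8,0,0,0,0],[0.6,8,0,0,0,0]]]}}

```text
time: 10.08
tool_pos: [580.8, -48.1, 146.2]
tcp_rot: [-180.0, 0.1, 175.6]
ft_force: [-2.4, -1.3, 6.8]
finger_gap: 23.0
grip_force: 80.0
```

Request:
{"name": "step_arm", "arguments": {"targets": [[[0.1,1.5,0,0,0,0],[0.3,3.5,0.1,0,0,0],[0.4,5,0.1,0,0,0],[0.4,5,0.1,0,0,0]]]}}

```text
time: 10.42
tool_pos: [581.2, -43.2, 146.5]
tcp_rot: [-180.0, 0.1, 175.6]
ft_force: [-2.1, -1.5, 7.3]
finger_gap: 23.0
grip_force: 80.2
```

The slope appears to have begun near board travel of 42 mm. I'll follow it at 1:14 of board travel.

Request:
{"name": "step_arm", "arguments": {"targets": [[[0.1,1.5,0.1,0,0,0],[0.3,4,0.3,0,0,0],[0.5,6.5,0.5,0,0,0],[0.6,8,0.6,0,0,0],[0.6,8,0.6,0,0,0]]]}}

```text
time: 10.83
tool_pos: [581.8, -35.1, 147.1]
tcp_rot: [-180.0, 0.1, 175.6]
ft_force: [-1.9, -0.4, 8.7]
finger_gap: 22.8
grip_force: 80.1
```

Request:
{"name": "step_arm", "arguments": {"targets": [[[0.1,1.5,0.2,0,0,0],[0.3,4,0.5,0,0,0],[0.5,6.5,0.7,0,0,0],[0.7,9,0.9,0,0,0],[0.9,11,1.0,0,0,0],[1.0,12,1.1,0,0,0],[1.0,12,1.1,0,0,0]]]}}

```text
time: 11.42
tool_pos: [582.8, -23.2, 148.0]
tcp_rot: [-180.0, 0.1, 175.6]
ft_force: [-1.7, -0.7, 5.6]
finger_gap: 22.5
grip_force: 79.9
```

Request:
{"name": "step_arm", "arguments": {"targets": [[[0.1,1.5,0.11,0,0,0],[0.3,4,0.29,0,0,0],[0.5,6.5,0.47,0,0,0],[0.7,9,0.65,0,0,0],[0.9,11.5,0.83,0,0,0],[1.1,14,1.0,0,0,0],[1.3,16.5,1.18,0,0,0],[1.5,19,1.36,0,0,0],[1.6,20,1.43,0,0,0],[1.6,20,1.43,0,0,0]]]}}

```text
time: 12.25
tool_pos: [584.5, -3.1, 149.4]
tcp_rot: [-180.0, 0.1, 175.6]
ft_force: [-1.5, -0.8, 5.8]
finger_gap: 23.0
grip_force: 79.9
```

Request:
{"name": "step_arm", "arguments": {"targets": [[[0.2,2,0.14,0,0,0],[0.4,4.5,0.32,0,0,0],[0.6,7,0.5,0,0,0],[0.8,9.5,0.68,0,0,0],[1.0,12,0.86,0,0,0],[1.2,14.5,1.04,0,0,0],[1.4,17,1.22,0,0,0],[1.6,19.5,1.4,0,0,0],[1.8,22,1.58,0,0,0],[1.9,24,1.72,0,0,0],[1.9,24,1.72,0,0,0]]]}}

```text
time: 13.17
tool_pos: [586.4, 21.0, 151.1]
tcp_rot: [-180.0, 0.1, 175.6]
ft_force: [-0.9, -1.0, 4.5]
finger_gap: 22.6
grip_force: 79.8
```

Request:
{"name": "step_arm", "arguments": {"targets": [[[0.2,2,0.14,0,0,0],[0.4,4.5,0.32,0,0,0],[0.6,7,0.5,0,0,0],[0.8,9.5,0.68,0,0,0],[1.0,12,0.86,0,0,0],[1.2,14.5,1.03,0,0,0],[1.4,17,1.2,0,0,0],[1.6,19.5,1.37,0,0,0],[1.8,22,1.54,0,0,0],[1.9,24,1.68,0,0,0],[1.9,24,1.68,0,0,0]]]}}

```text
time: 14.08
tool_pos: [588.4, 44.9, 152.8]
tcp_rot: [-180.0, 0.1, 175.6]
ft_force: [0.9, -0.4, 5.8]
finger_gap: 22.7
grip_force: 79.8
```

Request:
{"name": "step_arm", "arguments": {"targets": [[[0.2,2,0.14,0,0,0],[0.4,4.5,0.32,0,0,0],[0.6,7,0.5,0,0,0],[0.8,9.5,0.68,0,0,0],[1.0,12,0.86,0,0,0],[1.2,14.5,1.03,0,0,0],[1.3,16,1.14,0,0,0],[1.3,16,1.14,0,0,0]]]}}

```text
time: 14.75
tool_pos: [589.7, 60.8, 153.9]
tcp_rot: [-180.0, 0.1, 175.6]
ft_force: [0.2, -1.5, 4.8]
finger_gap: 22.9
grip_force: 79.8
```

Request:
{"name": "step_arm", "arguments": {"targets": [[[0.2,2,0.14,0,0,0],[0.4,4.5,0.32,0,0,0],[0.6,7,0.48,0,0,0],[0.6,8,0.52,0,0,0],[0.6,8,0.52,0,0,0]]]}}

```text
time: 15.17
tool_pos: [590.3, 68.7, 154.4]
tcp_rot: [-180.0, 0.1, 175.6]
ft_force: [1.0, -0.3, 4.6]
finger_gap: 22.7
grip_force: 79.8
```

Next the rounded crest: 6 mm with 0.28 mm of rise.

Request:
{"name": "step_arm", "arguments": {"targets": [[[0.2,2,0.11,0,0,0],[0.4,4.5,0.22,0,0,0],[0.5,6,0.27,0,0,0],[0.5,6,0.27,0,0,0]]]}}

```text
time: 15.5
tool_pos: [590.8, 74.9, 154.7]
tcp_rot: [180.0, 0.1, 175.6]
ft_force: [1.2, 0.1, 5.1]
finger_gap: 22.4
grip_force: 79.9
```

Request:
{"name": "step_arm", "arguments": {"targets": [[[0.2,2,0.04,0,0,0],[0.4,4.5,0.07,0,0,0],[0.6,7,0.08,0,0,0],[0.6,8,0.08,0,0,0],[0.6,8,0.08,0,0,0]]]}}

```text
time: 15.92
tool_pos: [591.5, 83.0, 154.9]
tcp_rot: [180.0, 0.1, 175.6]
ft_force: [0.9, -0.4, 5.6]
finger_gap: 23.2
grip_force: 79.9
```

Request:
{"name": "step_arm", "arguments": {"targets": [[[0.2,2,0,0,0,0],[0.4,4.5,0,0,0,0],[0.6,7,0,0,0,0],[0.8,9.5,0,0,0,0],[1.0,12,0,0,0,0],[1.2,14.5,0,0,0,0],[1.4,17,0,0,0,0],[1.6,19.5,0,0,0,0],[1.8,22,0,0,0,0],[1.8,22,0,0,0,0]]]}}

```text
time: 16.75
tool_pos: [593.3, 105.1, 154.9]
tcp_rot: [180.0, 0.1, 175.6]
ft_force: [1.1, -0.7, 5.1]
finger_gap: 22.6
grip_force: 79.8
```

Run:
```python
from h import *
s=snap('wrist','w3'); q=r.sense(); print(q['time'],q['tool_pos'],q['tcp_rot'],q['ft_force'],s['eye'],s['attitude'])
cv2.imwrite('pics/w3c.png',cv2.resize(s['img'][90:240,180:380],None,fx=4,fy=4,interpolation=cv2.INTER_CUBIC))
```

```text
16.8 [593.23772813 104.90744661 154.80147164] [1.79993035e+02 9.92250898e-02 1.75620848e+02] [ 1.92069745 -0.77530875  5.06172667] [522.37241937 110.74326636 275.58207613] [-1.62748490e+01 -6.67957488e-02  8.55936271e+01]
```

View pics/w3c.png

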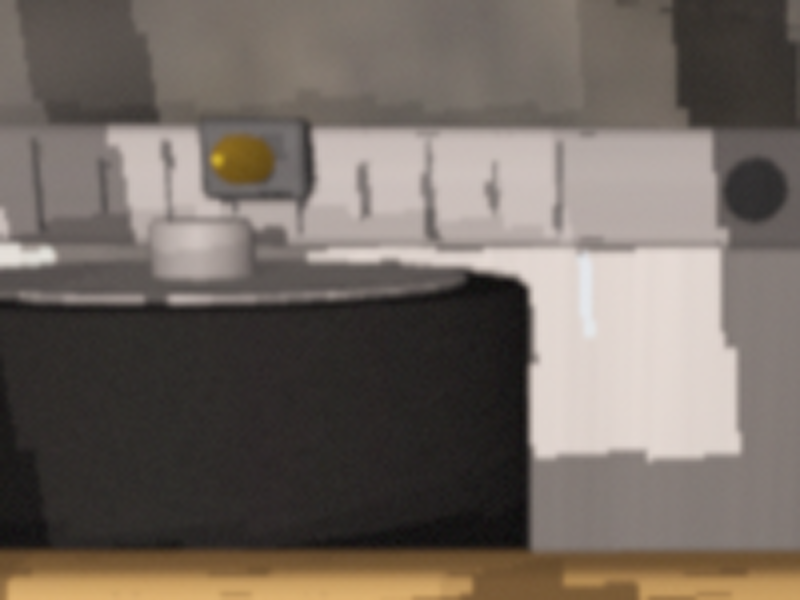

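The axle stub is centred at crop (201,245), so pixel (230.3,151). The pin tip is at crop (218,160), so pixel (234.5,130). The roller is slightly short of the mark.

Run:
```python
from h import *
d=load('w3'); a=np.radians(85.46); e=np.array([np.cos(a),np.sin(a)])
f=lambda p,z:at(d,p,z)[:2]@e
for zt,zs in((67,63.9),(67,65.5),(67,62)): print(f((234.5,130),zt),f((230.3,151),zs),f((234.5,130),zt)-f((230.3,151),zs))
d2=load('w2');print(f((312,120),36)) 
# image direction of ramp: rail outer edge slope; compare tip/stub via rail-parallel
print(Ro.from_euler('xyz',d['attitude'],degrees=True).as_matrix())
```

```text
106.21645742595678 102.55316595026153 3.663291475695246
106.21645742595678 102.92497667410686 3.2914807518499174
106.21645742595678 102.11164071569523 4.104816710261545
146.87658309737668
[[ 0.07682988 -0.95706596 -0.27950299]
 [ 0.99704354  0.07407698  0.02041545]
 [ 0.00116581 -0.28024517  0.95992775]]
```

Request:
{"name": "step_arm", "arguments": {"targets": [[[0.1,2,0,0,0,0],[0.3,4,0,0,0,0],[0.5,6,0,0,0,0],[0.6,7.2,0,0,0,0],[0.6,7.4,0,0,0,0],[0.6,7.4,0,0,0,0],[0.6,7.4,0,0,0,0],[0.6,7.4,0,0,0,0]]]}}

```text
time: 17.47
tool_pos: [593.8, 112.1, 154.8]
tcp_rot: [180.0, 0.1, 175.6]
ft_force: [3.2, 0.0, 5.7]
finger_gap: 22.9
grip_force: 79.8
```

Run:
```python
from h import *
s=snap('wrist','w4'); q=r.sense(); print(q['time'],q['tool_pos'],q['tcp_rot'],q['ft_force'],s['eye'],s['attitude'])
cv2.imwrite('pics/w4c.png',cv2.resize(s['img'][110:170,170:290],None,fx=6.6,fy=6.6,interpolation=cv2.INTER_CUBIC))
```

```text
17.5167 [593.80129038 112.12406621 154.80424548] [1.79993959e+02 9.53218082e-02 1.75607103e+02] [ 2.5252158  -0.45272793  4.42097481] [522.94666305 117.78853951 275.56297431] [-1.62671512e+01 -5.49318991e-02  8.55793315e+01]
```

View pics/w4c.png

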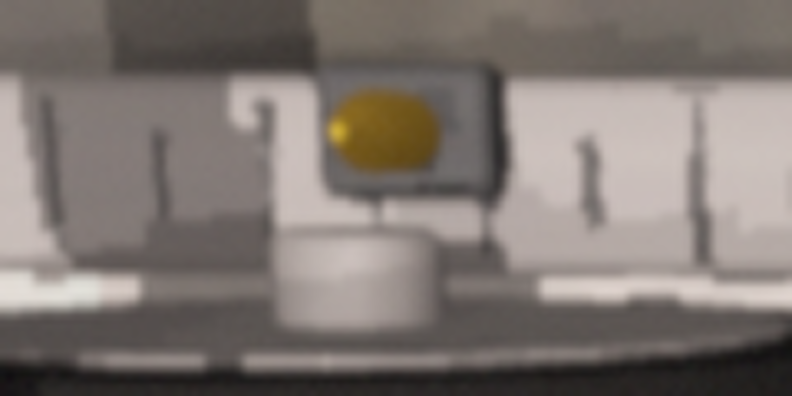

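The stub is centred at crop (356,240), pixel (223.5,146). The tip is at crop (338,131), pixel (220.8,129.5).

Run:
```python
from h import *
d=load('w4'); a=np.radians(85.46); e=np.array([np.cos(a),np.sin(a)])
f=lambda p,z:at(d,p,z)[:2]@e
print(f((220.8,129.5),67)-f((223.5,147),63.9), f((220.8,129.5),67), f((223.5,151),63.9),at(d,(223.5,147),63.9),at(d,(220.8,129.5),67))
# near-side stub outer end point, tip from midpoint of saddle z~41
```

```text
-0.02834011458625696 105.96885273241115 105.84759788291655 [527.72638617  64.4271331   63.9       ] [518.57120165  65.1256639   67.        ]
```

The roller is on the mark to within about 0.1 mm. Lifting straight off, then returning the board.

Request:
{"name": "step_arm", "arguments": {"targets": [[[0,0,0.5,0,0,0],[0,0,1,0,0,0],[0,0,2,0,0,0],[0,0,4,0,0,0],[0,0,8,0,0,0],[0,0,15,0,0,0],[0,0,25,0,0,0],[0,0,35,0,0,0],[0,0,45,0,0,0],[0,0,50,0,0,0],[0,0,50,0,0,0]]]}}

```text
time: 18.43
tool_pos: [594.4, 112.3, 207.1]
tcp_rot: [180.0, 0.2, 175.6]
ft_force: [0.4, 0.5, -2.3]
finger_gap: 22.9
grip_force: 78.9
```

Request:
{"name": "step_arm", "arguments": {"targets": [[[-2,-15,0,0,0,0],[-4,-40,0,0,0,0],[-7,-70,0,0,0,-0.1],[-10,-100,0,0,0,-0.2],[-13,-130,0,0,0,-0.3],[-16,-160,0,0,0,-0.4],[-19,-190,0,0,0,-0.5],[-22,-220,0,0,0,-0.6],[-25,-250,0,0,0,-0.7],[-28,-280,0,0,0,-0.8],[-31,-310,0,0,0,-0.9],[-34,-340,0,0,0,-1.0]]]}}

```text
time: 19.43
tool_pos: [558.1, -229.7, 203.7]
tcp_rot: [-180.0, -0.0, 118.0]
ft_force: [0.9, 0.4, -2.4]
finger_gap: 23.1
grip_force: 78.9
```

Request:
{"name": "step_arm", "arguments": {"targets": [[[-3,-30,0,0,0,-0.1],[-6,-60,0,0,0,-0.2],[-8,-80,0,0,0,-0.3],[-9,-86,-5,0,0,-0.4],[-9,-86,-15,0,0,-0.439],[-9,-86,-40,0,0,-0.439],[-9,-86,-70,0,0,-0.439],[-9,-86,-95,0,0,-0.439],[-9,-86,-115,0,0,-0.439],[-9,-86,-130,0,0,-0.439],[-9,-86,-140,0,0,-0.439],[-9,-86,-145,0,0,-0.439]]]}}

```text
time: 20.43
tool_pos: [548.5, -313.4, 56.9]
tcp_rot: [-179.8, -0.1, 93.1]
ft_force: [-0.7, -0.1, -2.3]
finger_gap: 22.9
grip_force: 78.9
```

Run:
```python
from h import *
q=r.sense(); print(q['time'],q['tool_pos'],q['tcp_rot'],q['ft_force'],q['wrist_torque'])
s=snap('scene','s5'); snap('top','t5')
a=cv2.resize(s['img'][165:410,270:500],(480,511),interpolation=cv2.INTER_CUBIC); cv2.imwrite('pics/s5c.png',a)
```

```text
20.4333 [ 548.54901876 -313.44600351   56.86485424] [-1.79831052e+02 -1.16560752e-01  9.31380879e+01] [-0.71229589 -0.10334824 -2.27762105] [-0.00580111  0.00872602 -0.00946886]
```

View pics/s5c.png

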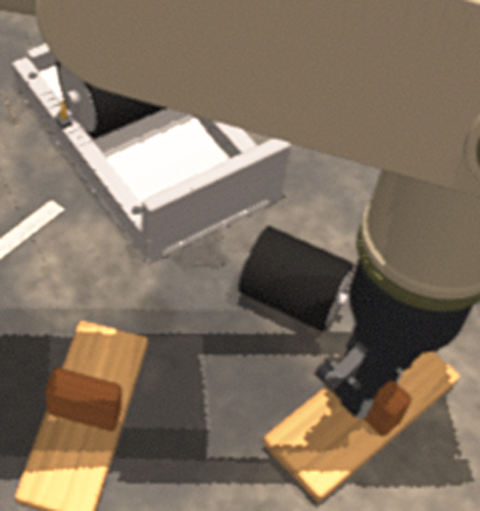

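The roller stayed at the pointer, and the board hovers about 10 mm over its old place. Lowering gently.

Request:
{"name": "step_arm", "arguments": {"targets": [[[0,0,-4,0,0,0],[0,0,-7,0,0,0],[0,0,-9,0,0,0],[0,0,-10,0,0,0],[0,0,-11,0,0,0],[0,0,-11.5,0,0,0],[0,0,-12,0,0,0],[0,0,-12,0,0,0]]]}}

```text
time: 21.2
tool_pos: [550.2, -313.9, 47.3]
tcp_rot: [-180.0, 0.0, 93.2]
ft_force: [0.5, 0.1, -2.0]
finger_gap: 23.1
grip_force: 78.9
```

Request:
{"name": "step_arm", "arguments": {"targets": [[[0,0,-0.4,0,0,0],[0,0,-0.8,0,0,0],[0,0,-1.2,0,0,0],[0,0,-1.2,0,0,0]]]}}

```text
time: 21.53
tool_pos: [550.2, -313.9, 46.2]
tcp_rot: [180.0, 0.0, 93.2]
ft_force: [-1.0, -1.2, -2.5]
finger_gap: 22.6
grip_force: 78.9
```

Request:
{"name": "step_arm", "arguments": {"targets": [[[0,0,-0.3,0,0,0],[0,0,-0.5,0,0,0],[0,0,-0.5,0,0,0]]]}}

```text
time: 21.78
tool_pos: [550.2, -313.9, 46.1]
tcp_rot: [180.0, 0.0, 93.2]
ft_force: [-3.5, 2.4, 3.9]
finger_gap: 22.6
grip_force: 79.9
```

On the bench. Release and retreat upward.

Request:
{"name": "step_arm", "arguments": {"targets": [[[0,0,0,0,0,0],[0,0,0,0,0,0],[0,0,0,0,0,0],[0,0,0,0,0,0],[0,0,0,0,0,0],[0,0,0,0,0,0],[0,0,0,0,0,0],[0,0,0,0,0,0]]], "fingers": -1}}

```text
time: 22.45
tool_pos: [550.1, -313.9, 45.6]
tcp_rot: [-180.0, -0.0, 93.2]
ft_force: [-0.1, 0.3, -0.7]
finger_gap: 85.5
grip_force: 0.0
```

Request:
{"name": "step_arm", "arguments": {"targets": [[[0,0,5,0,0,0],[0,0,15,0,0,0],[0,0,35,0,0,0],[0,0,60,0,0,0],[0,0,90,0,0,0],[0,0,120,0,0,0],[0,0,145,0,0,0],[0,0,160,0,0,0],[0,0,160,0,0,0],[0,0,160,0,0,0]]]}}

```text
time: 23.28
tool_pos: [550.9, -314.4, 207.8]
tcp_rot: [179.8, 0.1, 93.2]
ft_force: [-0.9, -0.5, -0.3]
finger_gap: 85.2
grip_force: 0.0
```

Run:
```python
from h import *
q=r.sense(); print(q['time'],q['tool_pos'],q['ft_force'],q['finger_gap'])
a=cv2.resize(snap('wrist','w6')['img'],(400,300)); b=snap('top','t6')['img'][160:310,240:440]
cv2.imwrite('pics/f6.png',np.hstack([a,cv2.resize(b,(400,300),interpolation=cv2.INTER_CUBIC)]))
```

```text
23.2833 [ 550.89667587 -314.41511609  207.78965431] [-0.85243039 -0.47106699 -0.32405906] 85.16392611642031
```

View pics/f6.png

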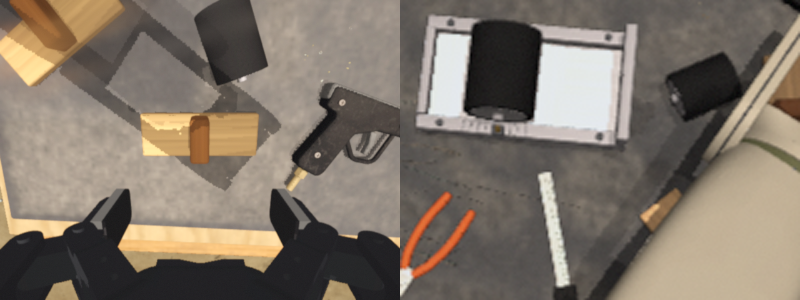

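The board lies flat at (200,134). The roller stands at the pointer, with its stub at (500,118) directly beside the saddle at (498,128). Nothing else has moved, so I'm handing in.

```bash
python3 -c "
from bench import r
print(r.hand_in())"
```

```text
the job is handed in; nothing more can be done
None
```

The roller is at rest with its axle at the pointer (about 0.1 mm off in the last close view), the board is flat on the bench where it started, and I handed the job in at about 23 s; press readings stayed around 11 N or less, and no verdict came back.

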